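# Release the index pin and slide a test card into the reader

## Robot

A 6-joint arm with a two-finger parallel gripper is mounted at the origin on a cart in front of the work surface, level with it; the furniture and walls round the work are solid. World frame = base frame: x ahead of the robot, y to its left, z up, the work surface at z = 0. Lengths are in m, angles in rad, forces in N, time in s.
With the tool pointing down it reaches from about 0.225 to 0.725 m from the base axis. Payload 3.1 kg.
Tool frame: the origin (TCP) lies midway between the tips of the shut fingers; the grasp point (between the pads) lies 19 mm behind it (robot.hold_point_z is the distance from the TCP to the grasp point, in m); z points along the fingers, y is the line along which they close (so a half turn about z gives the same grasp; the last joint's range is limited). The gripper opens to 85 mm and grips with 20 to 120 N. Pads are 22 mm wide; open, the fingers measure 114 mm over their backs; the gripper's body (76 mm by 85 mm) begins 54 mm behind the grasp point. The pads swing forward as they close: fully open they stand 13 mm farther back than shut.
Start: joints at [1.023, 0.048, 0.099, 1.622, 0, 1.443], TCP at [0.214, 0.479, 0.231] pointing down, gripper open.
Joint ranges: [-2.91, 2.91], [-0.99, 1.94], [-1.21, 1.42], [-2.12, 2.29], [-1.49, 1.47], [-3.14, 3.14]. Speed limits (rad/s): [2.79, 2.79, 3.14, 3.14, 3.14, 3.14].

## Interface

Orientations are given as a unit quaternion [x, y, z, w].
In Python, from station import robot, solver, sense, vision gives the robot as it stands. Calls block until the motion is done:
- robot.reach(position, orientation): joint-space move of the TCP to a pose.
- robot.move_l(position, feed=0.15, rotation=None): straight line of the TCP; rotation=None keeps the orientation; feed is the mean speed in m/s.
- robot.move_j(angles): joint-space move.
- robot.command_gripper(opening, squeeze=None): finger opening in m; squeeze is the grip in N (None keeps the last); returns when the fingers have stopped.
- robot.hold(seconds).
- solver.inverse_kinematics(position, orientation): joint angles nearest the present ones, or None.
- sense(): the state.
- vision.capture(name): name is "scene" or "top" or "wrist"; returns a dict with "image" (400x640x3 uint8, red, green, blue), "intrinsics" (3x3 intrinsics, pixels), "k1" (the pictures are not rectified: a ray, as slopes to the right and down, at radius r is drawn at 1 + k1 r^2 times it, then the intrinsics apply), "rvec" (rotation vector, rad) and "tvec" (3), from world to camera coordinates, as OpenCV has them; the wrist camera has in their place "mount" (4x4, takes a point from camera to tool coordinates, whose origin is the TCP and whose axes are the flange's). Camera axes: x right, y down, z forward; pixel columns grow to the right and rows downward; lengths in m; the calibration is good to about 2 mm. A picture is of the moment at which its call begins: read the wrist's pose just before it. There is no depth.
A pose or a line that the arm cannot do raises robot.PlanningError and nothing moves.
- robot.job_done(): hands the job in; it is judged then, once.
The state is a dict: "time": time; "qpos": joint angles; "qd": joint speeds; "joint_efforts": joint torques, N m; "position": TCP position; "tcp_rot": TCP orientation; "contact_force": force on the tool from outside, world axes, zero at the start; "wrist_torque": the same for the moment, N m; "opening": finger opening in m; "finger_force": force on a finger pad.
Only numpy, scipy, OpenCV 4.12 (cv2) and the standard library are available. Lean on these libraries where they do the work, as an engineer would, in place of code of your own. Each camera call takes 0.05 s, during which the arm holds its last target. There are 200 camera calls.

## Task

The test card on the bench reader's carriage must go in to be read, but a spring pin locks the carriage in its loading position. With the fingertips press the orange release bar fully down just behind the blue push tab and, keeping it down, push the tab so that the carriage slides past the pin; push it on into the hood to its end stop, then let the bar spring up so that the pin locks it there. Only press and push: grip or lift nothing, leave the card in its nest, and leave the things round about alone.

Things in the scene. Friction and masses are not known exactly. Their poses are not given: they have to be found in the camera images.
- reader: bench card reader, fixed: white base plate, guide rods, white hood. Origin on the worktop. x: level, the way the carriage slides in (to the hood); y: level, to the side of the orange bar; z up. Base x -200..125, y -66..86 mm, its top 14 mm above the worktop. Hood x 5..122, y -66..72 mm, top 98 mm high. At the start the carriage covers x -147..5 mm.
- carriage (a joint): travel of the black card carriage along the reader's x, in m: 0 to 0.002 in the loading position (locked, about 2 mm play), grows toward the hood, end stop at 0.081. The pin can enter the second notch from 0.0775 to the end stop. Sliding takes about 2 N.
- release_bar (a joint): how far the orange release bar, with the steel index pin fixed to it, is pressed down, in m: 0 up, 0.012 fully down (firm stop). Its spring pushes back with 4 N when up, 7 N when fully down. The carriage is free from 0.008 on; let go in mid-travel, the pin rides under the carriage at 0.008; in a notch it springs back to 0.
- bar_top (a point): point on the bar's flat top, on its middle line, 34 mm above the worktop when up, 22 mm when fully down; moves down with the bar, not along with the carriage. Axes as the reader's. The bar is 28 mm wide (y) and runs from 26 mm behind this point (-x) to 160 mm ahead of it, below the push tab's whole way. At the start it lies about 19 mm behind the push face, with room for a fingertip.
- push_face (a point): centre of the black rubber pad on the back of the blue push tab, 55 mm above the worktop, over the bar's middle line (within 1 mm); moves with the carriage, axes as the reader's. Push here toward +x. The face is upright and 28 mm wide (y); the tab reaches from 40 to 68 mm above the worktop, 6 mm clear of the raised bar, and is 11 mm thick.
- nest (a point): centre of the floor of the shallow nest on the carriage in which the card lies (inside 76 x 66 mm, rim 3 mm high), 43 mm above the worktop; moves with the carriage
- card_centre (a point): centre of the white test card, 72 x 62 x 4 mm, lying loose in the nest
- timer: white digital timer, 64 x 62 x 18 mm, three keys on top; a bystander, to be left alone; origin at its underside
- petri: petri dish, 60 mm across, 14 mm high; a bystander, to be left alone; origin at its underside
- petri_2: second petri dish of the same kind, 60 mm across, 14 mm high; a bystander, to be left alone; origin at its underside
- marker: black marker pen lying down, 128 mm long, 16 mm thick; a bystander, to be left alone; origin at one end
- beaker: small clear beaker, 44 mm across, 58 mm high; a bystander, to be left alone; origin at its underside
- tape: roll of beige tape, 62 mm across, 19 mm high; a bystander, to be left alone; origin at its underside
Not all that is in view belongs to the job. Leave any pink or yellow look-alike of the part that bears card_centre alone.

How it is judged:
By the outcome, as a careful person would: the job done as asked, in the order asked, and still so for the second after the job is handed in, with the robot touching nothing.
It also fails if it takes over 32 s, if anything falls off the work surface, if the arm or the gripper's body presses on something with over 40 N, if the wrist force passes 120 N, or if a joint passes its speed limit or range.

## Working session

There is one attempt and no reset: what is moved stays moved. The work goes in short steps, each a Python script; the robot and the scene stay as the last script left them, time stands still between calls to the robot, and variables do not carry over. Pictures are saved under pics/ and viewed, at most 10 in all, crops included, and the job is handed in when it is done.

```bash
mkdir -p pics; python3 - <<'E'
from station import robot, solver, sense, vision
import cv2,pickle
d={}
for n in("scene","top","wrist"):
    if n=="wrist": s=sense(); print(s)
    c=vision.capture(n); d[n]=c
    print(n,c["intrinsics"].tolist(),c["k1"],c.get("rvec"),c.get("tvec"),c.get("mount"))
d["s"]=s
pickle.dump(d,open("d.pkl","wb"))
for n in("scene","top"): cv2.imwrite(f"pics/{n}.png",d[n]["image"][:,:,::-1])
E
```

```text
scene [[514.2701555261456, 0.0, 317.0818802750679], [0.0, 514.2701555261456, 200.4163248598452], [0.0, 0.0, 1.0]] -0.15909226907249951 [ 0.76632493 -2.54245779  1.19473085] [0.36167693 0.31439246 1.5319503 ] None
top [[482.5612512041325, 0.0, 317.4709101686122], [0.0, 482.5612512041325, 201.47393219892518], [0.0, 0.0, 1.0]] -0.1035119441332473 [ 2.18004544 -2.11725011  0.19949069] [-0.14028828  0.53761802  1.29665687] None
{'time': 0.1, 'qpos': array([ 1.02319702e+00,  4.87000189e-02,  9.77454589e-02,  1.62203683e+00,
       -2.19729660e-06,  1.44296895e+00]), 'qd': array([ 0.00195821, -0.00185493,  0.00202437, -0.00090122,  0.00030476,
       -0.00024376]), 'joint_efforts': array([ 2.47833275e-03, -3.39851081e+01,  3.20935607e+01,  1.58733007e-02,
        2.38004134e-06,  3.07030945e-06]), 'position': array([0.21369116, 0.47891887, 0.23021758]), 'tcp_rot': array([ 2.08348244e-01,  9.78054091e-01, -1.03590180e-03, -3.62609242e-04]), 'contact_force': array([-0.09569114, -0.18601817,  0.03170288]), 'wrist_torque': array([-0.03001045, -0.00603666, -0.06177878]), 'finger_force': 0.0, 'opening': 0.08537055799299811}
wrist [[278.4310783569285, 0.0, 320.95120724074974], [0.0, 278.4310783569285, 200.52027951876573], [0.0, 0.0, 1.0]] -0.035221971748000944 None None [[-9.66470426e-05 -9.60412261e-01 -2.78582625e-01  7.06754401e-02]
 [ 9.99999972e-01 -3.29637633e-05 -2.33281732e-04 -5.17958422e-04]
 [ 2.14863504e-04 -2.78582640e-01  9.60412238e-01 -1.42256389e-01]
 [ 0.00000000e+00  0.00000000e+00  0.00000000e+00  1.00000000e+00]]
```

View pics/top.png

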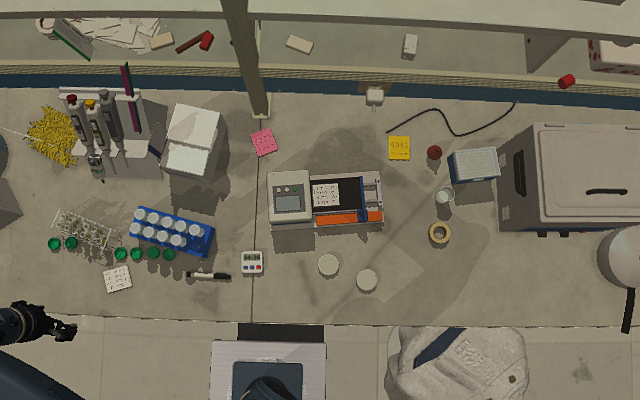

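View pics/scene.png

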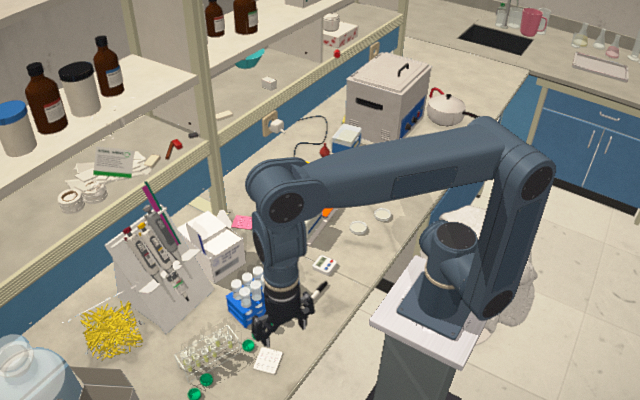

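The top view shows the reader at about (325,200), with the hood on the left. The orange bar runs (315,213)–(383,222) along its near side, and the blue tab is near (362,212). The timer, petri dishes, tape and beaker are clear of it.

```bash
cat > h.py <<'E'
import numpy as np, cv2
from scipy.spatial.transform import Rotation as R
def cam(c,s=None):
    """world->camera R,t"""
    if c.get("rvec") is not None: return R.from_rotvec(np.ravel(c["rvec"])).as_matrix(),np.ravel(c["tvec"])
    T=np.eye(4);T[:3,:3]=R.from_quat(s["tcp_rot"]).as_matrix();T[:3,3]=s["position"]
    M=np.linalg.inv(T@np.array(c["mount"])); return M[:3,:3],M[:3,3]
def ray(c,uv,z,s=None):
    """pixels -> world points on the plane at height z"""
    Rm,t=cam(c,s); d=np.array([c["k1"],0,0,0,0],float)
    n=cv2.undistortPoints(np.array(uv,float).reshape(-1,1,2),c["intrinsics"],d).reshape(-1,2)
    D=np.c_[n,np.ones(len(n))]@Rm; o=-Rm.T@t
    return o+D*((z-o[2])/D[:,2])[:,None]
def proj(c,P,s=None):
    Rm,t=cam(c,s); return cv2.projectPoints(np.array(P,float).reshape(-1,1,3),cv2.Rodrigues(Rm)[0],t,c["intrinsics"],np.array([c["k1"],0,0,0,0],float))[0].reshape(-1,2)
def mask(im,lo,hi):
    return cv2.inRange(cv2.cvtColor(im,cv2.COLOR_RGB2HSV),lo,hi)
E
python3 - <<'E'
import pickle
from h import *
d=pickle.load(open("d.pkl","rb"));c=d["top"];im=c["image"]
m=mask(im,(5,150,120),(18,255,255)); m[:,:300]=0;m[:,400:]=0
ct=max(cv2.findContours(m,0,1)[0],key=cv2.contourArea)
print(cv2.contourArea(ct)); b=cv2.boxPoints(cv2.minAreaRect(ct)); print(b); print(ray(c,b,.034))
b=mask(im,(100,120,60),(125,255,255)); b[:,:300]=0;b[:,400:]=0;b[:170]=0;b[240:]=0
ct=max(cv2.findContours(b,0,1)[0],key=cv2.contourArea);q=cv2.boxPoints(cv2.minAreaRect(ct));print(cv2.contourArea(ct),q,ray(c,q,.068))
cv2.imwrite("pics/crop.png",cv2.resize(im[160:240,260:390],None,fx=6,fy=6,interpolation=cv2.INTER_CUBIC)[:,:,::-1])
E
```

```text
310.0
[[315.71606 215.59897]
 [356.61035 212.96063]
 [357.19275 221.98758]
 [316.29846 224.62592]]
[[ 0.50321882 -0.12095279  0.034     ]
 [ 0.51414724 -0.23527214  0.034     ]
 [ 0.48874867 -0.23727702  0.034     ]
 [ 0.47794794 -0.12327248  0.034     ]]
67.0 [[358.49142 176.17747]
 [361.5085  175.82253]
 [366.69626 219.91808]
 [363.67917 220.27303]] [[ 0.61215218 -0.23549229  0.068     ]
 [ 0.61343959 -0.24385642  0.068     ]
 [ 0.49106012 -0.25957102  0.068     ]
 [ 0.48984148 -0.25132061  0.068     ]]
```

View pics/crop.png

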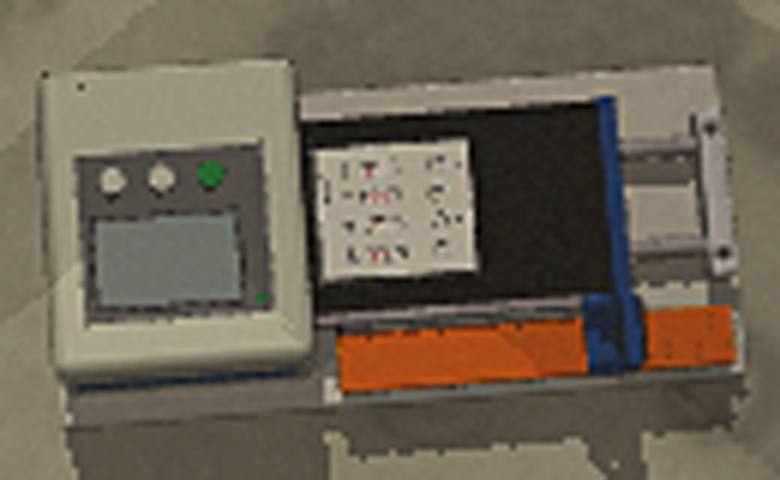

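The crop shows the bar running from (340,335) to (737,335). The blue tab is at (590–645,335), so about 45 mm of bar is free behind it. Next I'll move above it with the fingers shut and the wrist camera on the outer side, then take one close look.

```bash
python3 - <<'E'
import pickle
from h import *
from station import robot, solver, sense, vision
d=pickle.load(open("d.pkl","rb"));c=d["top"]
end=ray(c,[[382.8,215.8]],.034)[0]; yaw=np.arctan2(.1143,-.0109); ux=np.array([np.cos(yaw),np.sin(yaw),0])
bt=end+.026*ux; print(end,bt,np.degrees(yaw))
for p in(yaw+np.pi,yaw):
    q=[np.cos(p/2),np.sin(p/2),0,0]
    for e in(0,.085):
        print(solver.inverse_kinematics((bt+e*ux)*[1,1,0]+[0,0,.022],q))
p=yaw-np.pi; q=[np.cos(p/2),np.sin(p/2),0,0]
robot.command_gripper(0.0,20)
robot.reach(bt*[1,1,0]+[0,0,.16],q)
robot.hold(.2)
s=sense();c=vision.capture("wrist");pickle.dump((s,c),open("w.pkl","wb"))
print(s["time"],s["position"],s["tcp_rot"],s["contact_force"],s["opening"],s["qpos"])
cv2.imwrite("pics/w1.png",c["image"][:,:,::-1])
E
```

```text
[ 0.50833589 -0.30917037  0.034     ] [ 0.50586765 -0.28328779  0.034     ] 95.44742865532574
[-0.6261358   0.24520407 -0.10111631  1.22447595  0.         -2.2920077 ]
[-0.50487554  0.13614533 -0.22687385  1.20777715  0.         -2.17074743]
[-0.6261358   0.24520407 -0.10111631  1.22447595  0.          0.84958496]
[-0.50487554  0.13614533 -0.22687385  1.20777715  0.          0.97084523]
4.2417 [ 0.50610528 -0.282893    0.16007025] [ 7.40156731e-01 -6.72434391e-01  4.81137467e-05 -3.21634871e-05] [ 0.23866479  0.14892303 -0.0745209 ] -2.9319625539121825e-05 [-6.25367631e-01  1.85853026e-01  1.08032028e-01  1.49287251e+00
  5.31560940e-05 -2.29197445e+00]
```

View pics/w1.png

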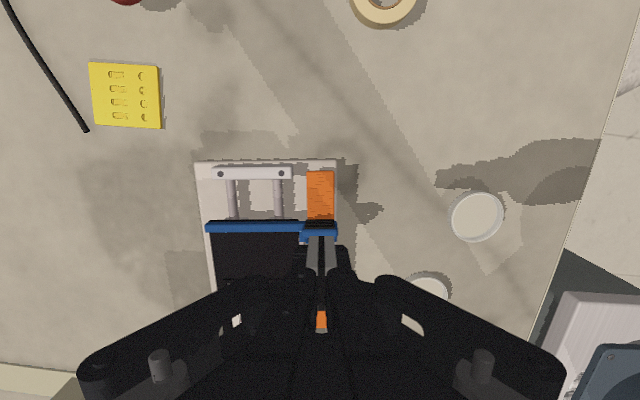

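The wrist view shows the bar's free part at (306–334, 170–220), with the tab just below it at row ~225. The shut fingertips are at about (321,240). I'll measure the bar edges and the tab from this picture.

```bash
python3 - <<'E'
import pickle
from h import *
s,c=pickle.load(open("w.pkl","rb"));im=c["image"]
m=mask(im,(5,150,100),(18,255,255)); m[240:]=0
ct=max(cv2.findContours(m,0,1)[0],key=cv2.contourArea)
r=ct.reshape(-1,2); print(r.min(0),r.max(0))
for y in(175,190,205,215): x=np.where(m[y])[0]; e=ray(c,[[x.min()-.5,y],[x.max()+.5,y]],.034,s); print(y,x.min(),x.max(),e[:,:2].round(4).tolist(),e[:,:2].mean(0).round(4))
x=320; print([(y,im[y,310].tolist(),) for y in (list(range(166,174))+list(range(214,246,2)))])
print("end",ray(c,[[321,170]],.034,s)); 
for y in (220,222,224,226,228): print(y,ray(c,[[310,y]],.068,s)[0].round(4))
# blue back edge across the carriage for yaw
print(ray(c,[[207,221],[295,221]],.05,s))
k=im[150:270,190:350]; cv2.imwrite("pics/w1c.png",cv2.resize(k,None,fx=4.5,fy=4.5,interpolation=cv2.INTER_NEAREST)[:,:,::-1])
E
```

```text
[306 171] [333 218]
175 306 333 [[0.5228, -0.3008], [0.4955, -0.3034]] [ 0.5092 -0.3021]
190 307 333 [[0.5206, -0.2858], [0.4939, -0.2884]] [ 0.5073 -0.2871]
205 308 333 [[0.5183, -0.2704], [0.4922, -0.2729]] [ 0.5053 -0.2717]
215 307 333 [[0.5185, -0.2597], [0.4911, -0.2623]] [ 0.5048 -0.261 ]
[(166, [188, 177, 167]), (167, [187, 177, 166]), (168, [187, 178, 167]), (169, [190, 181, 171]), (170, [170, 156, 142]), (171, [156, 80, 34]), (172, [191, 103, 46]), (173, [208, 119, 52]), (214, [195, 111, 51]), (216, [198, 112, 51]), (218, [142, 68, 26]), (220, [8, 17, 16]), (222, [4, 15, 19]), (224, [34, 30, 32]), (226, [17, 22, 15]), (228, [40, 35, 29]), (230, [47, 80, 119]), (232, [52, 87, 133]), (234, [57, 92, 139]), (236, [97, 89, 79]), (238, [99, 94, 92]), (240, [96, 91, 88]), (242, [100, 94, 90]), (244, [97, 93, 91])]
end [[ 0.50818678 -0.30717668  0.034     ]]
220 [ 0.5142 -0.2672  0.068 ]
222 [ 0.5141 -0.2653  0.068 ]
224 [ 0.5139 -0.2634  0.068 ]
226 [ 0.5138 -0.2615  0.068 ]
228 [ 0.5136 -0.2596  0.068 ]
[[ 0.6138015  -0.24985814  0.05      ]
 [ 0.52867785 -0.25814797  0.05      ]]
```

View pics/w1c.png

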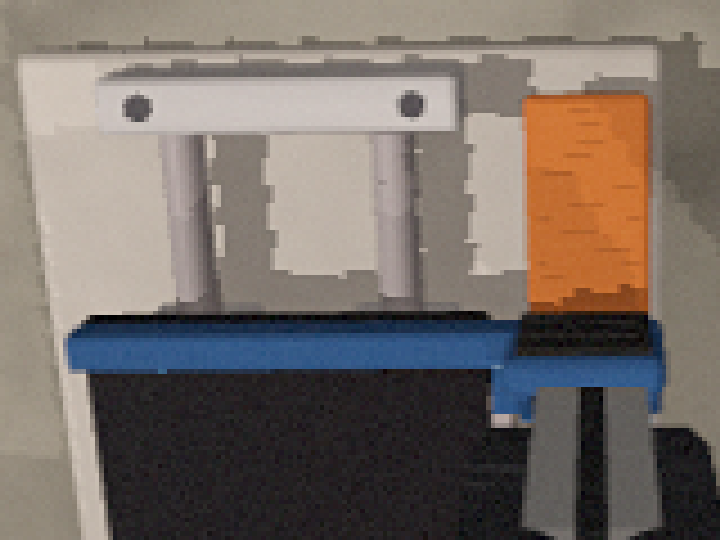

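```bash
python3 - <<'E'
from h import *
from station import robot, sense
yaw=np.radians(95.8)-np.pi; q=[np.cos(yaw/2),np.sin(yaw/2),0,0]
P=np.array([.5066,-.2812,.10])
robot.reach(P,q); f0=sense()["contact_force"]; print(sense()["time"])
P[2]=.038; robot.move_l(P,feed=.06)
for z in np.arange(.035,.0165,-.002):
    P[2]=z; robot.move_l(P,feed=.04); s=sense(); f=s["contact_force"]-f0
    print(round(s["time"],2),round(z,4),s["position"].round(4),f.round(1))
    if f[2]>16 or np.hypot(*f[:2])>10: break
np.save("f0.npy",f0)
E
```

```text
4.6417
6.08 0.035 [ 0.5065 -0.2812  0.035 ] [-0.5 -0.7  0.7]
6.33 0.033 [ 0.507  -0.2815  0.0337] [-0.3 -0.1  2.9]
6.58 0.031 [ 0.507  -0.2815  0.0314] [ 0.4 -0.7  3.3]
6.83 0.029 [ 0.507  -0.2815  0.0292] [-0.2 -1.2  4. ]
7.08 0.027 [ 0.507  -0.2815  0.0273] [ 0.3 -1.   5.1]
7.33 0.025 [ 0.507  -0.2815  0.0254] [ 0.1 -0.4  5.2]
7.58 0.023 [ 0.507  -0.2815  0.0235] [ 0.6 -0.8  4.8]
7.83 0.021 [ 0.507  -0.2815  0.0219] [-0.6 -1.   7. ]
8.07 0.019 [ 0.5071 -0.2816  0.0216] [-2.7  1.1 13.4]
8.32 0.017 [ 0.5072 -0.2817  0.0213] [-3.6  2.7 19.9]
```

The bar is on its firm stop at about 0.0216 m, and the force is rising. Now I'll push.

```bash
python3 - <<'E'
from h import *
from station import robot, sense
f0=np.load("f0.npy"); a=np.radians(95.8); u=np.array([np.cos(a),np.sin(a),0]); n=np.array([-u[1],u[0],0])
P=np.array([.5066,-.2812,.0172]); B=np.array([.5072,-.2817,0]); d=0
while d<.1:
    d+=.008 if d<.075 else .002
    robot.move_l(P+u*d,feed=.04); s=sense(); f=s["contact_force"]-f0; r=s["position"]-B
    print(round(s["time"],2),round(d,3),(r@u).round(4),s["position"][2].round(4),"fu %.1f fn %.1f fz %.1f"%(f@u,f@n,f[2]))
    if f@u<-18 or f[2]>35: break
E
```

```text
8.68 0.008 0.0037 0.0216 fu -5.4 fn 3.0 fz 13.4
9.03 0.016 0.0108 0.0217 fu -8.0 fn 0.4 fz 12.3
9.38 0.024 0.0186 0.0218 fu -8.7 fn 0.5 fz 12.4
9.72 0.032 0.0265 0.0218 fu -8.8 fn -0.1 fz 12.4
10.07 0.04 0.0345 0.0218 fu -8.6 fn 0.1 fz 12.3
10.43 0.048 0.0426 0.0218 fu -7.2 fn 1.1 fz 12.1
10.78 0.056 0.0505 0.0218 fu -6.5 fn 0.8 fz 12.4
11.12 0.064 0.0585 0.0218 fu -8.4 fn 0.9 fz 13.0
11.47 0.072 0.0665 0.0219 fu -8.3 fn -0.0 fz 12.6
11.82 0.08 0.0745 0.0219 fu -8.5 fn 1.3 fz 13.3
12.07 0.082 0.0762 0.0219 fu -9.5 fn 0.8 fz 12.1
12.32 0.084 0.078 0.0219 fu -8.6 fn 0.7 fz 12.3
12.57 0.086 0.08 0.0219 fu -9.0 fn 0.4 fz 12.4
12.82 0.088 0.082 0.0219 fu -9.4 fn 0.7 fz 12.4
13.07 0.09 0.084 0.0219 fu -9.0 fn 1.6 fz 11.5
13.32 0.092 0.086 0.0219 fu -9.2 fn 0.7 fz 12.0
13.57 0.094 0.0879 0.0219 fu -10.0 fn 0.4 fz 12.1
13.82 0.096 0.0881 0.022 fu -14.3 fn 0.3 fz 10.8
14.07 0.098 0.0882 0.022 fu -18.5 fn 0.6 fz 8.9
```

```bash
python3 - <<'E'
from h import *
from station import robot, sense, vision
import pickle
f0=np.load("f0.npy"); a=np.radians(95.8); u=np.array([np.cos(a),np.sin(a),0])
P=np.array([.5066,-.2812,.0172]); 
for d,z in((.0965,.018),(.0965,.026),(.096,.034),(.096,.040),(.08,.040),(.08,.13),(.0,.16)):
    p=P+u*d;p[2]=z; robot.move_l(p,feed=.05 if z<.1 else .15); s=sense(); f=s["contact_force"]-f0
    print(round(s["time"],2),d,z,s["position"].round(4),"fu %.1f fz %.1f"%(f@u,f[2]))
robot.hold(.2); s=sense(); c=vision.capture("wrist"); t=vision.capture("top"); pickle.dump((s,c,t),open("e.pkl","wb"))
k=np.vstack([cv2.resize(c["image"][130:290,150:390],(720,480)),]); cv2.imwrite("pics/e1.png",k[:,:,::-1])
cv2.imwrite("pics/e2.png",cv2.resize(t["image"][160:240,260:390],None,fx=6,fy=6,interpolation=cv2.INTER_CUBIC)[:,:,::-1])
E
```

```text
14.32 0.0965 0.018 [ 0.5009 -0.1936  0.022 ] fu -16.0 fz 7.5
14.63 0.0965 0.026 [ 0.4995 -0.1913  0.0288] fu -11.6 fz 6.3
14.94 0.096 0.034 [ 0.4986 -0.1912  0.0351] fu -12.0 fz 1.1
15.21 0.096 0.04 [ 0.4975 -0.1913  0.0399] fu -13.7 fz -2.6
15.68 0.08 0.04 [ 0.4979 -0.2011  0.0392] fu 0.0 fz -0.4
16.43 0.08 0.13 [ 0.4981 -0.2012  0.1292] fu 0.2 fz -0.5
17.14 0.0 0.16 [ 0.5061 -0.2806  0.159 ] fu 0.1 fz -0.5
```

View pics/e1.png

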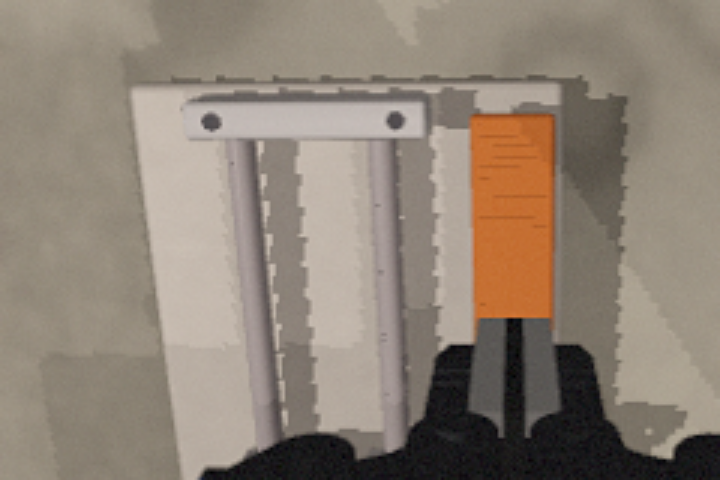

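View pics/e2.png

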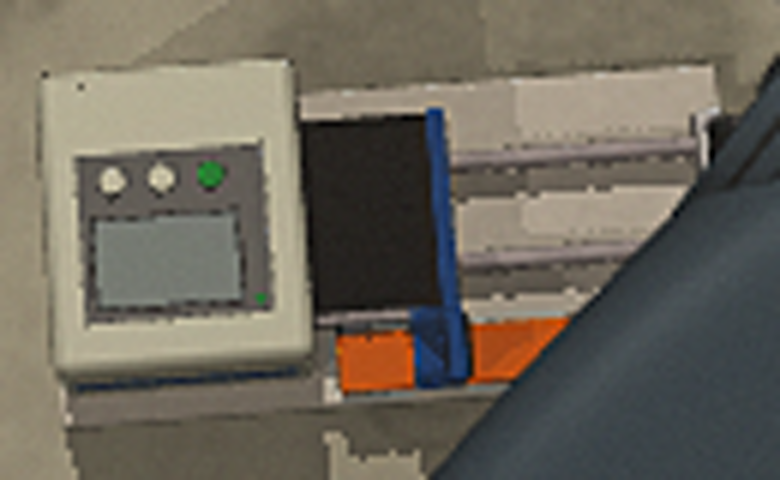

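The tab has moved about 29 px in the top view (roughly 81 mm), so the carriage is in. I'll check numerically that the bar is back at its raised height.

```bash
python3 - <<'E'
import pickle
from h import *
s0,c0=pickle.load(open("w.pkl","rb")); s1,c1,t=pickle.load(open("e.pkl","rb"))
def edge(c,cols,up):  # subpixel row of bar's far end: saturation half crossing
    S=cv2.cvtColor(c["image"],cv2.COLOR_RGB2HSV)[:,:,1].astype(float)[155:190,cols[0]:cols[1]].mean(1)
    h=(S[:8].mean()+S[-8:].mean())/2; i=np.argmax(S>h); return 155+i-1+(h-S[i-1])/(S[i]-S[i-1])
for s,c,nm in((s0,c0,"before"),(s1,c1,"after")):
    m=mask(c["image"],(5,150,100),(18,255,255)); x=np.where(m[185])[0]
    cols=(x.min()+4,x.max()-4); r=edge(c,cols,1)
    w=[m[y,280:360].sum()/255 for y in range(178,212)]
    for z in(.034,.026): print(nm,z,r.round(2),np.mean(w).round(2),ray(c,[[np.mean(cols),r]],z,s)[0].round(4), proj(c,[[.5082,-.3072,.034],[.5082,-.3072,.026]],s).round(2).tolist())
E
```

```text
before 0.034 170.27 26.74 [ 0.5091 -0.3068  0.034 ] [[320.99, 169.98], [320.99, 168.59]]
before 0.026 170.27 26.74 [ 0.509  -0.3054  0.026 ] [[320.99, 169.98], [320.99, 168.59]]
after 0.034 167.43 27.26 [ 0.5092 -0.3068  0.034 ] [[321.57, 167.14], [321.54, 165.82]]
after 0.026 167.43 27.26 [ 0.5091 -0.3055  0.026 ] [[321.57, 167.14], [321.54, 165.82]]
```

The bar's end sits at the same place as before at z = 0.034, so the bar is fully up and the pin is in the notch. Handing in.

```bash
python3 -c "
from station import robot
print(robot.job_done())"
```

```text
the job is handed in; nothing more can be done
None
```

The carriage is in the hood at its end stop and the release bar is back up, so the pin has locked it there; I handed the job in with the arm clear at about 17 s, but the card was under the hood and couldn't be seen for a final check.

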